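# Change the hemmed-in cell

## Task

The green cell in the yellow cell holder is flat, and the finned heat sink and the black loupe stand in the way on either side of it: first clear both of these aside onto the cork mat, then lay the green cell in the middle of the red plate and put the fresh blue cell in its place in the holder, flat, centred between the two black end blocks and lying the same way (either end first). Then put the heat sink and the loupe back, upright, each just where it stood, the heat sink square to the holder. Leave the yellow plug adaptor and the black and tan block battery alone, and let go of everything.

Things in the scene. Friction and masses are not known exactly. Their poses are not given: they have to be found in the camera images.
- holder: Fixed yellow plate 140 x 100 x 4 mm (x, y, z); origin at the centre of its underside, top at z = 4 mm. The cell lies at x = y = 0, long along y, between black end blocks (20 mm wide in x, tops at z = 24 mm, inner faces at y = -34 and +34 mm). White marked places, 50 x 54 mm, at x = -37 and +37 mm: on one stands the heat sink, on the other the loupe (varies), 4 to 15 mm from the cell.
- side_mat: Fixed cork mat, 150 x 85 x 3 mm (x, y, z), the side area for the heat sink and the loupe. Origin at the centre of its underside; top at z = 3 mm.
- spent_plate: Fixed flat red plate without a rim, 90 x 90 x 3 mm, for the flat cell. Origin at the centre of its underside; top at z = 3 mm.
- heat_sink_center (a point): Centre (half-way up) of the loose finned silver aluminium heat sink, 45 x 45 x 23 mm, 0.05 to 0.09 kg, fins on top. Stands on the holder, its y axis along the holder's y. Grasp it across its y axis.
- eye_loupe_center (a point): Centre (half-way up) of the loose round black eye loupe, 35 mm in diameter at the foot, a little narrower at the top, 34 mm tall, about 0.05 kg. Stands upright on the holder.
- green_cell_center (a point): Centre of the loose flat (spent) AA cell, green with a cream end, 14 mm thick, 51 mm long along its y axis, lying in the holder; it does not roll.
- blue_cell_center (a point): Centre of the loose fresh AA cell, blue with a cream end, 14 mm thick, 51 mm long along its y axis, lying on the desk; it does not roll.
- plug_adaptor_center (a point): Centre of the loose yellow and white video plug adaptor, 18 x 48 x 18 mm, on the desk; to be left alone.
- block_battery_center (a point): Centre of the loose black and tan block battery, 27 x 50 x 18 mm, on the desk; to be left alone.
Mind the look-alikes: they are no part of the job. What is shaped like the part that bears eye_loupe_center but orange or pink is not meant.

How it is judged:
By the outcome, as a careful person would: the job done as asked, in the order asked, and still so for the second after the job is handed in, with the robot touching nothing.
It also fails if it takes over 125 s, if anything falls off the work surface, if the arm or the gripper's body presses on something with over 40 N, if the wrist force passes 120 N, or if a joint passes its speed limit or range.

## Robot

A 6-joint arm with a two-finger parallel gripper is mounted at the origin on the work surface; the furniture and walls round the work are solid. World frame = base frame: x ahead of the robot, y to its left, z up, the work surface at z = 0. Lengths are in m, angles in degrees, forces in N, time in s.
With the tool pointing down it reaches from about 0.375 to 0.9 m from the base axis. Payload 3.1 kg.
Tool frame: the origin (TCP) lies between the finger pads; the fingertips stand 11 mm ahead of it and the grasp point (between the pads) lies 8 mm behind it; z points along the fingers, y is the line along which they close (so a half turn about z gives the same grasp; the last joint's range is limited). The gripper opens to 87 mm and grips with 3 to 60 N. Pads are 19 mm wide; open, the fingers measure 117 mm over their backs; the gripper's body (75 mm by 190 mm) begins 51 mm behind the grasp point.
Start: joints at [-85.858, 30.224, 82.088, -0, 67.689, -10.227], TCP at [0.155, -0.605, 0.234] pointing down, gripper open.
Joint ranges: [-176.69, 176.69], [-43.24, 126.21], [12.49, 139.97], [-82, 262], [0, 151.66], [-163.58, 163.58]. Speed limits (degrees/s): [159.86, 159.86, 180, 180, 180, 180].

## Interface

Orientations are given as a 3x3 rotation matrix whose columns are the frame's x, y, z axes.
In Python, from rig import bot, viewer, workorder, nets gives the robot as it stands. The module is installed in compiled form; this text tells all that it offers.
- The arm moves only by the tool move_arm, never from a script. Its argument "increments" is a list of rows, each a list of 7 numbers: the shift along the tool's x, y, z normalised to -1 to 1, where 1 is 0.3 m, then the turn, a rotation vector about the tool's x, y, z normalised to -1 to 1, where 1 is pi rad, then the opening, from 0 (shut) to 1 (fully open). In form: [[tx, ty, tz, wx, wy, wz, grip], ...]. A call has 1 to 10 rows; each row is the pose to reach, as a shift and turn from the pose commanded when the call began, along the tool's axes at that moment, turning the shorter way round; what a row does not reach only later rows make up. A row lasts 1/12 s, in which the tool goes at most 41.7 mm and 7.16 degrees, less where a joint would pass 70% of its speed; a pose out of reach is approached as far as the arm can. A call with a number of a shift or a turn outside -1 to 1 is refused whole. A call with a gripper value outside its range is refused whole. The fingers move at their own pace and stop on an object; the grip force is fixed at half the most. Time passes only in rows, so rows that repeat a pose let the fingers close. It gives the time, the measured TCP pose, the force, the opening and the grip force at its end, in the units of the state.
- bot.read_state(): the state, without advancing time (a new reading comes with each control period).
- viewer.capture(name): name is "side" or "top" or "wrist"; returns a dict with "image" (480x640x3 uint8, blue, green, red), "K" (3x3 intrinsics, pixels), "eye" and "orientation" of the camera in the world. Camera axes: x right, y up, looking along -z (the intrinsics and any distortion apply to the point x, -y, -z); pixel columns grow to the right and rows downward; lengths in m; the calibration is good to about 2 mm. A picture is of the moment at which its call begins. There is no depth.
- workorder.hand_in(): hands the job in; it is judged then, once.
Trained networks look in the newest picture that a camera, given by its name, has taken for a name from the list of things; names that differ only in an ending like _2 or _b are one class to them, and where a whole thing is asked for, a point or a joint stands for the part that bears it (a point fixed in the world has none). Each returns a list of dicts, best first, with "conf" (0 to 1); they miss things now and then, are a little off and sometimes report something else, mostly with a low value. They report only what shows in the picture. A call takes as long as a camera call. They do not tell look-alikes from the thing itself.
- nets.find_in(camera, thing): "location" ([column, row] in pixels, amid what is visible of it).
The state is a dict: "time_s": time; "joint_positions": joint angles; "qvel": joint speeds; "tau": joint torques, N m; "position": TCP position; "tcp_rot": TCP orientation; "force": force on the tool from outside, world axes, zero at the start; "moment": the same for the moment, N m; "opening": opening from 0.0 (shut) to 1.0 (fully open); "grasp_force": force on a finger pad.
Only numpy, scipy, OpenCV 4.12 (cv2) and the standard library are available. Lean on these libraries where they do the work, as an engineer would, in place of code of your own. Each camera call takes 0.05 s, during which the arm holds its last target. There are 200 camera calls.

## Working session

There is one attempt and no reset: what is moved stays moved. The work goes in short steps, Python scripts to look and compute and a tool call to move; the robot and the scene stay as the last step left them, time stands still between calls to the robot, and variables do not carry over. Pictures are saved under pics/ and viewed, at most 14 in all, crops included, and the job is handed in when it is done.

Besides the shell and the picture viewer there is one more tool, called in YAML: its name, and indented under it one key for each argument. move_arm: Moves the arm, as the interface text tells. Its arguments: {"type":"object","properties":{"increments":{"type":"array"}},"required":["increments"]}

```bash
mkdir -p pics
cat > h.py <<'E'
import numpy as np, cv2
from rig import bot, viewer, workorder, nets
def ray(c,px):
    K=c["K"]; d=np.linalg.inv(K)@np.array([px[0],px[1],1.]); d=np.array([d[0],-d[1],-d[2]])
    return np.array(c["eye"]), np.array(c["orientation"])@d
def at(c,px,z):
    e,d=ray(c,px); return e+d*(z-e[2])/d[2]
def proj(c,p):
    q=np.array(c["orientation"]).T@(np.array(p)-np.array(c["eye"])); q=np.array([q[0],-q[1],-q[2]]); u=c["K"]@q; return u[:2]/u[2]
E
cat > a.py <<'E'
from h import *
T=["holder","side_mat","spent_plate","heat_sink_center","eye_loupe_center","green_cell_center","blue_cell_center","plug_adaptor_center","block_battery_center"]
Z=[.004,.003,.003,.0155,.021,.011,.007,.009,.009]
s=bot.read_state(); print(s["time_s"],s["position"],np.round(s["tcp_rot"],3).tolist(),s["opening"])
for n in ["top","side"]:
    c=viewer.capture(n); cv2.imwrite(f"pics/{n}0.png",c["image"]); print(n,np.round(c["eye"],3),np.round(c["K"],1).tolist(), [k for k in c])
    for t,z in zip(T,Z):
        for r in nets.find_in(n,t)[:4]: print(t,round(r["conf"],2),np.round(r["location"]),np.round(at(c,r["location"],z),3)[:2])
E
python3 a.py
```

```text
0.0 [ 0.15509241 -0.60471563  0.23255616] [[0.969, 0.248, -0.0], [0.248, -0.969, 0.002], [0.0, -0.002, -1.0]] 0.9992453198081052
top [0.434 0.041 0.906] [[549.2, 0.0, 316.3], [0.0, 549.2, 247.7], [0.0, 0.0, 1.0]] ['image', 'K', 'eye', 'orientation']
holder 0.61 [333. 226.] [ 0.599 -0.008]
holder 0.37 [335. 237.] [ 0.581 -0.011]
side_mat 0.9 [417. 228.] [ 0.594 -0.148]
spent_plate 0.69 [234. 243.] [0.574 0.156]
heat_sink_center 0.59 [324. 196.] [0.647 0.007]
heat_sink_center 0.21 [236. 244.] [0.57  0.151]
eye_loupe_center 0.88 [248. 174.] [0.686 0.131]
eye_loupe_center 0.62 [277. 316.] [0.451 0.086]
green_cell_center 0.74 [327. 221.] [0.607 0.002]
blue_cell_center 0.5 [414. 326.] [ 0.431 -0.135]
plug_adaptor_center 0.78 [334. 326.] [ 0.434 -0.006]
block_battery_center 0.78 [196. 323.] [0.443 0.217]
side [ 0.309 -0.697  0.391] [[458.9, 0.0, 320.4], [0.0, 458.9, 234.5], [0.0, 0.0, 1.0]] ['image', 'K', 'eye', 'orientation']
holder 0.73 [353. 274.] [ 0.59  -0.023]
side_mat 0.68 [385. 312.] [ 0.59  -0.156]
spent_plate 0.96 [310. 240.] [0.565 0.148]
spent_plate 0.57 [341. 265.] [0.584 0.018]
heat_sink_center 0.71 [374. 254.] [0.65  0.015]
eye_loupe_center 0.93 [342. 264.] [ 0.575 -0.012]
eye_loupe_center 0.7 [264. 250.] [0.454 0.091]
eye_loupe_center 0.57 [371. 229.] [0.69  0.121]
blue_cell_center 0.72 [280. 325.] [ 0.428 -0.141]
plug_adaptor_center 0.43 [266. 284.] [ 0.435 -0.018]
block_battery_center 0.76 [247. 236.] [0.441 0.197]
```

```bash
python3 -c "
import cv2
a=cv2.imread('pics/top0.png');cv2.imwrite('pics/top0c.png',cv2.resize(a[140:370,160:480],None,fx=2.5,fy=2.5,interpolation=cv2.INTER_CUBIC))"
```

```text
(no output)
```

View pics/top0c.png

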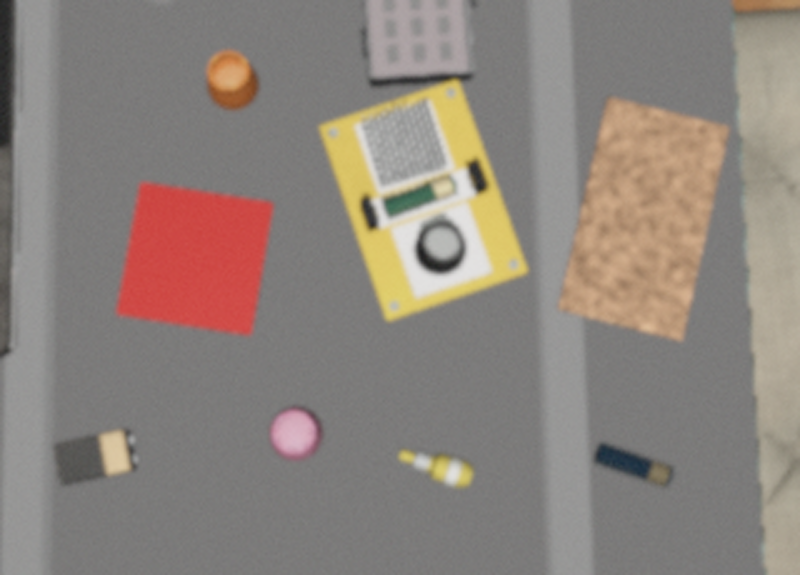

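View pics/side0.png

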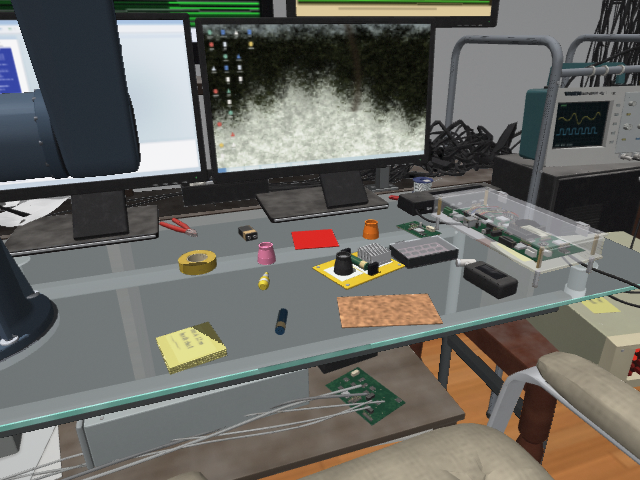

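The black loupe is at top px (336,238). Its look-alikes are orange at (252,171) and pink at (278,313). The sink is at (321,197), the green cell at (328,219) and the blue cell at (414,326). The block battery, near (197,323), and the plug adaptor, near (335,327), are to be left alone. Next I'll segment for poses.

```bash
cat > seg.py <<'E'
from h import *
def rect(c,hsv,lo,hi,z,box=None,big=True):
    m=cv2.inRange(hsv,np.array(lo),np.array(hi))
    if box: k=np.zeros_like(m); k[box[1]:box[3],box[0]:box[2]]=1; m*=k
    m=cv2.morphologyEx(m,cv2.MORPH_OPEN,np.ones((3,3)))
    cs,_=cv2.findContours(m,cv2.RETR_EXTERNAL,cv2.CHAIN_APPROX_NONE)
    if not cs: return None
    k=max(cs,key=cv2.contourArea)[:,0,:].astype(float)
    w=np.array([at(c,p,z)[:2] for p in k])*1000
    (x,y),(a,b),t=cv2.minAreaRect(w.astype(np.float32))
    if a<b: a,b,t=b,a,t+90
    return np.round([x,y,a,b,(t+90)%180-90],1)   # centre, long, short, angle of long side
E
cat > b.py <<'E'
from seg import *
c=viewer.capture("top"); hsv=cv2.cvtColor(cv2.GaussianBlur(c["image"],(3,3),0),cv2.COLOR_BGR2HSV)
print("holder",rect(c,hsv,(20,110,110),(35,255,255),.004,(280,160,390,280)))
print("mat",rect(c,hsv,(5,50,90),(22,200,255),.003,(370,160,480,290)))
print("plate",rect(c,hsv,(0,150,90),(8,255,255),.003,(190,200,290,290)))
print("green",rect(c,hsv,(45,70,20),(85,255,200),.011,(290,190,360,250)))
print("blue",rect(c,hsv,(95,100,10),(125,255,200),.007,(390,300,450,350)))
print("bluecream",rect(c,hsv,(10,40,60),(35,200,255),.007,(390,300,450,350)))
E
python3 b.py; python3 -c "
import cv2
a=cv2.imread('pics/side0.png');cv2.imwrite('pics/side0c.png',cv2.resize(a[200:340,240:440],None,fx=4,fy=4,interpolation=cv2.INTER_CUBIC))"
```

```text
holder [612.2  -0.9 141.2  99.4  18.1]
mat [ 596.1 -149.6  151.7   86.5  -15.2]
plate [573.6 150.8  86.5  86.5  80.1]
green [608.9   7.9  27.4   6.4 -72.2]
blue [ 434.8 -126.9   30.1    7.2   70.5]
bluecream [ 425.8 -150.6   12.2   11.2  -21.3]
```

View pics/side0c.png

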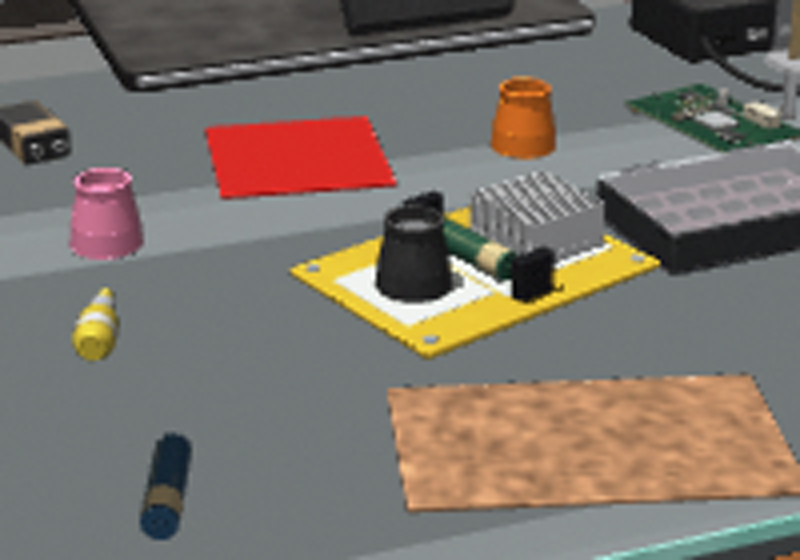

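The picture shows the sink's fins stacked along the holder's y, with a solid face towards −y, so closing along the holder's y fits. The loupe stands at crop (415,255). There is a grey tray beyond the sink at (700,200). Now I'll move over the holder.

move_arm:
  increments:
    - [0.965,-0.777,0,0,0,-0.0205,1]
    - [0.965,-0.777,0,0,0,-0.0205,1]
    - [0.965,-0.777,0,0,0,-0.0205,1]
    - [0.965,-0.777,0,0,0,-0.0205,1]
    - [0.965,-0.777,0,0,0,-0.0205,1]
    - [0.965,-0.777,0,0,0,-0.0205,1]
    - [0.965,-0.777,0,0,0,-0.0205,1]
    - [0.965,-0.777,0,0,0,-0.0205,1]
    - [0.965,-0.777,0,0,0,-0.0205,1]
    - [0.965,-0.777,0,0,0,-0.0205,1]

```text
time_s: 1.88
position: [0.3802, -0.3016, 0.2336]
tcp_rot: [[0.949, 0.316, 0.001], [0.316, -0.949, 0.004], [0.002, -0.003, -1.0]]
force: [-0.9, -0.2, 0.5]
opening: 1.004
grasp_force: 0.0
```

```bash
cat > plan.py <<'E'
# python3 plan.py x,y,z,yaw ...  (mm, deg; yaw = angle of tool x); first token "cur=x,y,z,yaw" optional
import sys; from h import *
def f(a): return np.array([float(v) for v in a.split(",")])
A=sys.argv[1:]; s=bot.read_state(); R=np.array(s["tcp_rot"])
m=np.r_[np.array(s["position"])*1000,np.degrees(np.arctan2(R[1,0],R[0,0]))]
print("t",round(s["time_s"],2),"meas",np.round(m,1),"tilt",np.round(R[2,:],4),"open",round(s["opening"]*87,1),"F",np.round(s["force"],1))
cur=m
if A and A[0].startswith("cur="): cur=f(A.pop(0)[4:])
for a in A:
    t=f(a); y=np.radians(cur[3]); X=np.array([np.cos(y),np.sin(y),0]); Y=np.array([np.sin(y),-np.cos(y),0]); d=(t-cur)[:3]
    w=-((t[3]-cur[3]+180)%360-180)
    print(a,"->",np.round([X@d/300,Y@d/300,-d[2]/300,w/180],4),"rows",np.ceil(max(np.linalg.norm(d)/41.7,abs(w)/7.16))); cur=t
E
python3 plan.py 600,-10,232,18
```

```text
t 1.88 meas [ 380.2 -301.6  233.6   18.4] tilt [ 0.0017 -0.0034 -1.    ] open 87.4 F [-0.9 -0.2  0.5]
600,-10,232,18 -> [ 1.0025 -0.6904  0.0053  0.0024] rows 9.0
```

move_arm:
  increments:
    - [0.99,-0.69,0,0,0,0.002,1]
    - [0.99,-0.69,0,0,0,0.002,1]
    - [0.99,-0.69,0,0,0,0.002,1]
    - [0.99,-0.69,0,0,0,0.002,1]
    - [0.99,-0.69,0,0,0,0.002,1]
    - [0.99,-0.69,0,0,0,0.002,1]
    - [0.99,-0.69,0,0,0,0.002,1]
    - [0.99,-0.69,0,0,0,0.002,1]
    - [0.99,-0.69,0,0,0,0.002,1]
    - [0.99,-0.69,0,0,0,0.002,1]

```text
time_s: 2.72
position: [0.5993, -0.0148, 0.2337]
tcp_rot: [[0.951, 0.309, 0.004], [0.309, -0.951, 0.001], [0.004, -0.0, -1.0]]
force: [1.5, -0.6, -0.3]
opening: 0.998
grasp_force: 0.0
```

```bash
cat > w.py <<'E'
from seg import *
import sys
c=viewer.capture("wrist"); cv2.imwrite(f"pics/{sys.argv[1]}.png",c["image"]); print("eye",np.round(c["eye"],3))
import pickle; pickle.dump(c,open(f"{sys.argv[1]}.pkl","wb"))
Z=dict(holder=.004,heat_sink_center=.0155,eye_loupe_center=.021,green_cell_center=.011)
for t in sys.argv[2:]:
    for r in nets.find_in("wrist",t)[:2]: print(t,round(r["conf"],2),np.round(r["location"]),np.round(at(c,r["location"],Z.get(t,.007))*1000,1)[:2])
E
python3 plan.py; python3 w.py w1 holder heat_sink_center eye_loupe_center green_cell_center
```

```text
t 2.72 meas [599.3 -14.8 233.7  18. ] tilt [ 4.1e-03 -1.0e-04 -1.0e+00] open 86.8 F [ 1.5 -0.6 -0.3]
eye [0.667 0.007 0.386]
holder 0.8 [313. 207.] [600.6 -10.4]
heat_sink_center 0.65 [302. 154.] [648.   15.2]
eye_loupe_center 0.91 [201.  68.] [691.3 122.3]
eye_loupe_center 0.68 [306. 234.] [575.4 -11.7]
green_cell_center 0.78 [306. 196.] [ 6.101e+02 -4.000e-01]
```

View pics/w1.png

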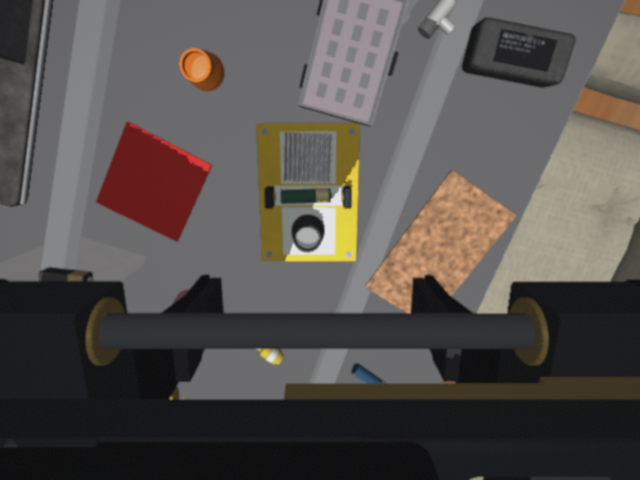

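The wrist view shows the holder with the sink at (309,157), green cell at (304,196) and black loupe at (308,233). The orange look-alike is at (200,68). I'll rectify the view into the holder frame for exact places.

```bash
cat > rectify.py <<'E'
from seg import *; import sys,pickle
c=pickle.load(open(sys.argv[1]+".pkl","rb")); hsv=cv2.cvtColor(c["image"],cv2.COLOR_BGR2HSV)
H=rect(c,hsv,(20,110,90),(35,255,255),.004,(240,100,380,280)); print("holder",H)
print("plate",rect(c,hsv,(0,150,60),(8,255,255),.003,(80,110,230,250)))
E
python3 rectify.py w1
cat > rv.py <<'E'
from seg import *; import sys,pickle
c=pickle.load(open(sys.argv[1]+".pkl","rb")); hx,hy,a=map(float,sys.argv[2].split(",")); z=float(sys.argv[3])
S=5; a=np.radians(a); X=np.array([np.cos(a),np.sin(a)]);Y=np.array([-np.sin(a),np.cos(a)])
src=[];dst=[]
for u,v in [(-75,-55),(75,-55),(75,55),(-75,55)]:
    p=np.array([hx,hy])+u*X+v*Y; src.append(proj(c,[p[0]/1000,p[1]/1000,z])); dst.append([(u+75)*S,(55-v)*S])
M=cv2.getPerspectiveTransform(np.float32(src),np.float32(dst)); im=cv2.warpPerspective(c["image"],M,(150*S,110*S),flags=cv2.INTER_CUBIC)
for u in range(-70,71,10): cv2.line(im,((u+75)*S,0),((u+75)*S,8 if u else 20),(255,0,255),1)
for v in range(-50,51,10): cv2.line(im,(0,(55-v)*S),(8 if v else 20,(55-v)*S),(255,0,255),1)
cv2.imwrite(f"pics/{sys.argv[4]}.png",im)
E
python3 rv.py w1 612.2,-0.9,18.1 0.004 w1r
```

```text
holder [610.8  -2.9 138.4  99.2  18.1]
plate [573.7 148.8  88.2  88.1  80. ]
```

View pics/w1r.png

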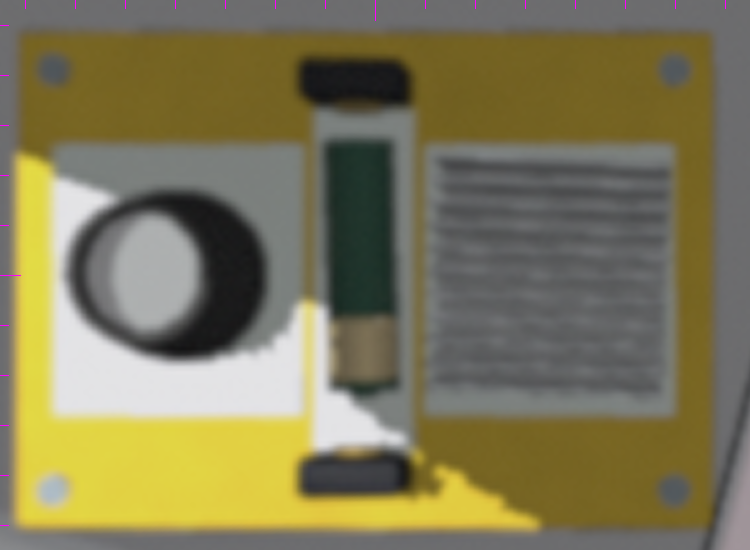

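Relative to the holder centre at image (364.5,280), 5 px/mm:
- **Sink:** about (38.2, 0.6), turned about −2°.
- **Loupe foot:** about (−37.0, 1.0).
- **Cell:** about (0, 2.8).

The holder is at about (611.4, −1.8), yaw 18.1.

```bash
python3 plan.py 647.5,10.7,80,18.1 647.5,10.7,18,18.1
```

```text
t 2.97 meas [595.1 -20.1 233.4  17.6] tilt [-1.e-03 -1.e-04 -1.e+00] open 87.1 F [ 0.4 -0.8 -0.6]
647.5,10.7,80,18.1 -> [ 0.1974 -0.0451  0.5114 -0.0027] rows 4.0
647.5,10.7,18,18.1 -> [ 0.      0.      0.2067 -0.    ] rows 2.0
```

```bash
python3 plan.py cur=595.6,-18,232.5,17.7 647.5,10.7,80,18.1
```

```text
t 2.97 meas [595.1 -20.1 233.4  17.6] tilt [-1.e-03 -1.e-04 -1.e+00] open 87.1 F [ 0.4 -0.8 -0.6]
647.5,10.7,80,18.1 -> [ 0.1939 -0.0385  0.5083 -0.0022] rows 4.0
```

move_arm:
  increments:
    - [0.194,-0.0385,0.1,0,0,-0.002,1]
    - [0.194,-0.0385,0.25,0,0,-0.002,1]
    - [0.194,-0.0385,0.4,0,0,-0.002,1]
    - [0.194,-0.0385,0.508,0,0,-0.002,1]
    - [0.194,-0.0385,0.508,0,0,-0.002,1]
    - [0.194,-0.0385,0.508,0,0,-0.002,1]
    - [0.194,-0.0385,0.508,0,0,-0.002,1]
    - [0.194,-0.0385,0.508,0,0,-0.002,1]

```text
time_s: 3.63
position: [0.6497, 0.0087, 0.0839]
tcp_rot: [[0.951, 0.309, 0.005], [0.309, -0.951, -0.001], [0.004, 0.002, -1.0]]
force: [0.5, 0.2, 0.6]
opening: 1.002
grasp_force: 0.0
```

```bash
python3 plan.py; python3 w.py w2; python3 plan.py 647.5,10.7,18,18.1
```

```text
t 3.63 meas [649.7   8.7  83.9  18. ] tilt [ 0.0043  0.0023 -1.    ] open 87.2 F [0.5 0.2 0.6]
eye [0.718 0.031 0.236]
t 3.68 meas [649.9   8.9  84.4  18. ] tilt [ 0.0052  0.0027 -1.    ] open 87.2 F [ 1.  -0.2 -0.5]
647.5,10.7,18,18.1 -> [-0.0058 -0.0083  0.2213 -0.0005] rows 2.0
```

View pics/w2.png

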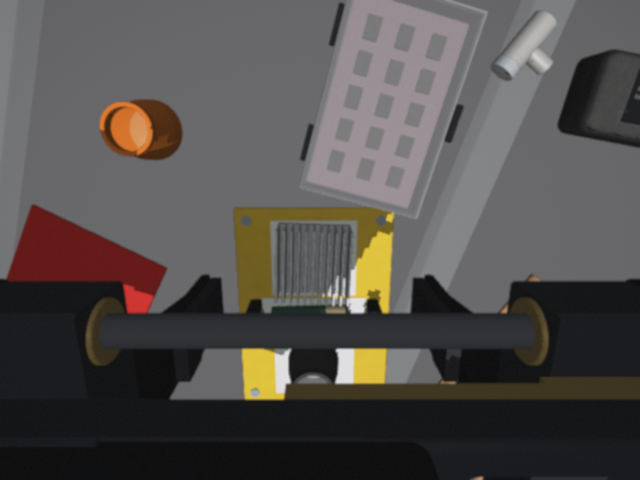

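Sink, its marked place and the holder are all centred at column ~314, against a finger midline of 320. That matches the measured 2.5 mm offset, so I'll correct by the measured pose.

move_arm:
  increments:
    - [-0.006,-0.008,0.05,0,0,0,1]
    - [-0.006,-0.008,0.12,0,0,0,1]
    - [-0.006,-0.008,0.17,0,0,0,1]
    - [-0.006,-0.008,0.2,0,0,0,1]
    - [-0.006,-0.008,0.2,0,0,0,1]
    - [-0.006,-0.008,0.2,0,0,0,1]
    - [-0.006,-0.008,0.2,0,0,0,1]
    - [-0.006,-0.008,0.2,0,0,0,1]

```text
time_s: 4.35
position: [0.6466, 0.0114, 0.0228]
tcp_rot: [[0.951, 0.31, 0.003], [0.31, -0.951, -0.0], [0.003, 0.001, -1.0]]
force: [0.6, 0.0, 0.4]
opening: 1.0
grasp_force: 0.0
```

```bash
python3 plan.py 647.5,10.7,18,18.1
```

```text
t 4.35 meas [646.6  11.4  22.8  18.1] tilt [ 0.0027  0.0014 -1.    ] open 87.0 F [0.6 0.  0.4]
647.5,10.7,18,18.1 -> [ 0.0021  0.003   0.0159 -0.0002] rows 1.0
```

move_arm:
  increments:
    - [0.002,0.003,0.014,0,0,0,1]
    - [0.002,0.003,0.014,0,0,0,1]
    - [0.002,0.003,0.014,0,0,0,0]
    - [0.002,0.003,0.014,0,0,0,0]
    - [0.002,0.003,0.014,0,0,0,0]
    - [0.002,0.003,0.014,0,0,0,0]
    - [0.002,0.003,0.014,0,0,0,0]
    - [0.002,0.003,0.014,0,0,0,0]
    - [0.002,0.003,0.014,0,0,0,0]
    - [0.002,0.003,0.014,0,0,0,0]

```text
time_s: 5.18
position: [0.6463, 0.0109, 0.017]
tcp_rot: [[0.951, 0.31, 0.0], [0.31, -0.951, -0.0], [0.0, 0.0, -1.0]]
force: [0.0, 0.1, 0.2]
opening: 0.517
grasp_force: 30.0
```

```bash
python3 plan.py
```

```text
t 5.18 meas [646.3  10.9  17.   18.1] tilt [ 1.e-04  1.e-04 -1.e+00] open 45.0 F [0.  0.1 0.2]
```

move_arm:
  increments:
    - [0,0,-0.08,0,0,0,0]
    - [0,0,-0.18,0,0,0,0]
    - [-0.03,0.07,-0.25,0,0,0,0]
    - [-0.07,0.17,-0.25,0,0,0,0]
    - [-0.12,0.28,-0.25,0,0,0,0]
    - [-0.17,0.39,-0.25,0,0,0,0]
    - [-0.21,0.48,-0.22,0,0,0,0]
    - [-0.222,0.525,-0.18,0,0,0,0]
    - [-0.222,0.525,-0.12,0,0,0,0]
    - [-0.222,0.525,-0.08,0,0,0,0]

```text
time_s: 6.02
position: [0.6309, -0.1602, 0.0391]
tcp_rot: [[0.951, 0.308, -0.002], [0.308, -0.951, 0.001], [-0.001, -0.002, -1.0]]
force: [0.1, 0.6, -1.1]
opening: 0.515
grasp_force: 30.0
```

```bash
python3 plan.py 631.8,-159.3,17,18.1
```

```text
t 6.02 meas [ 630.9 -160.2   39.1   17.9] tilt [-0.0012 -0.0016 -1.    ] open 44.8 F [ 0.1  0.6 -1.1]
631.8,-159.3,17,18.1 -> [ 0.0037 -0.0021  0.0737 -0.0009] rows 1.0
```

move_arm:
  increments:
    - [0,0,0.03,0,0,0,0]
    - [0,0,0.055,0,0,0,0]
    - [0,0,0.07,0,0,0,0]
    - [0,0,0.075,0,0,0,0]
    - [0,0,0.076,0,0,0,0]
    - [0,0,0.076,0,0,0,0]

```text
time_s: 6.52
position: [0.6323, -0.1592, 0.0186]
tcp_rot: [[0.95, 0.311, 0.001], [0.311, -0.95, -0.0], [0.001, 0.001, -1.0]]
force: [0.7, 0.4, -0.8]
opening: 0.513
grasp_force: 30.0
```

```bash
python3 plan.py
```

```text
t 6.52 meas [ 632.3 -159.2   18.6   18.1] tilt [ 7.e-04  6.e-04 -1.e+00] open 44.6 F [ 0.7  0.4 -0.8]
```

move_arm:
  increments:
    - [0,0,0.006,0,0,0,0]
    - [0,0,0.007,0,0,0,0]
    - [0,0,0.007,0,0,0,1]
    - [0,0,0.007,0,0,0,1]
    - [0,0,0.007,0,0,0,1]
    - [0,0,0.007,0,0,0,1]
    - [0,0,-0.06,0,0,0,1]
    - [0,0,-0.18,0,0,0,1]
    - [0,0,-0.3,0,0,0,1]
    - [0,0,-0.3,0,0,0,1]

```text
time_s: 7.35
position: [0.6365, -0.1614, 0.1156]
tcp_rot: [[0.951, 0.31, 0.013], [0.31, -0.951, -0.006], [0.011, 0.009, -1.0]]
force: [1.2, -0.1, 0.7]
opening: 0.976
grasp_force: 0.0
```

```bash
python3 plan.py 575.9,-12.3,90,18.1
```

```text
t 7.35 meas [ 636.5 -161.4  115.6   18.1] tilt [ 0.0106  0.0093 -0.9999] open 84.9 F [ 1.2 -0.1  0.7]
575.9,-12.3,90,18.1 -> [-3.780e-02 -5.353e-01  8.520e-02 -2.000e-04] rows 4.0
```

move_arm:
  increments:
    - [-0.003,-0.1,-0.02,0,0,0,1]
    - [-0.012,-0.22,-0.02,0,0,0,1]
    - [-0.02,-0.34,0,0,0,0,1]
    - [-0.025,-0.45,0.03,0,0,0,1]
    - [-0.028,-0.524,0.05,0,0,0,1]
    - [-0.028,-0.524,0.05,0,0,0,1]
    - [-0.028,-0.524,0.05,0,0,0,1]
    - [-0.028,-0.524,0.05,0,0,0,1]

```text
time_s: 8.02
position: [0.5763, -0.0134, 0.0936]
tcp_rot: [[0.951, 0.31, 0.002], [0.31, -0.951, -0.001], [0.002, 0.002, -1.0]]
force: [1.1, 0.2, -0.1]
opening: 1.0
grasp_force: 0.0
```

```bash
python3 w.py w3; python3 plan.py 575.9,-12.3,50,18.1 575.9,-12.3,19,18.1;python3 rv.py w3 611.4,-1.8,18.1 0.004 w3r
```

```text
eye [0.645 0.009 0.245]
t 8.07 meas [576.6 -13.9  93.7  18. ] tilt [ 0.0022  0.0017 -1.    ] open 87.1 F [ 1.7 -0.3 -0.5]
575.9,-12.3,50,18.1 -> [-0.0005 -0.0057  0.1456 -0.0005] rows 2.0
575.9,-12.3,19,18.1 -> [ 0.      0.      0.1033 -0.    ] rows 1.0
```

View pics/w3.png

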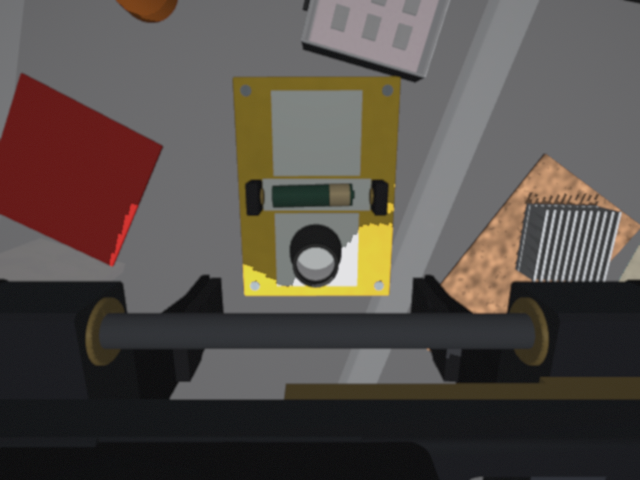

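The sink stands on the cork at (568,245). The loupe is at (316,250), centred in its place.

move_arm:
  increments:
    - [0,-0.004,0.06,0,0,0,1]
    - [0,-0.004,0.13,0,0,0,1]
    - [0,-0.004,0.19,0,0,0,1]
    - [0,-0.004,0.225,0,0,0,1]
    - [0,-0.004,0.235,0,0,0,1]
    - [0,-0.004,0.235,0,0,0,1]
    - [0,-0.004,0.235,0,0,0,1]
    - [0,-0.004,0.235,0,0,0,1]

```text
time_s: 8.73
position: [0.5757, -0.012, 0.0237]
tcp_rot: [[0.951, 0.31, 0.002], [0.31, -0.951, -0.0], [0.002, 0.001, -1.0]]
force: [-0.9, -0.4, 0.8]
opening: 0.996
grasp_force: 0.0
```

```bash
python3 plan.py 575.9,-12.3,19,18.1
python3 - <<'E'
from seg import *; import pickle
c=pickle.load(open("w3.pkl","rb")); hsv=cv2.cvtColor(c["image"],cv2.COLOR_BGR2HSV)
print("holder",rect(c,hsv,(20,110,60),(35,255,255),.004,(225,70,405,300)))
print("green",rect(c,hsv,(45,70,10),(95,255,200),.011,(265,180,360,212)))
print("plate",rect(c,hsv,(0,150,60),(8,255,255),.003,(0,60,170,270)))
E
```

```text
t 8.73 meas [575.7 -12.   23.7  18. ] tilt [ 0.002   0.0011 -1.    ] open 86.6 F [-0.9 -0.4  0.8]
575.9,-12.3,19,18.1 -> [ 0.0004  0.0012  0.0155 -0.0003] rows 1.0
holder [610.6  -2.3 139.3  99.6  17.9]
green [607.5   7.2  34.1  12.1 -70.4]
plate [573.3 149.   89.2  88.4  79.9]
```

move_arm:
  increments:
    - [0,0,0.01,0,0,0,1]
    - [0,0,0.012,0,0,0,1]
    - [0,0,0.012,0,0,0,0]
    - [0,0,0.012,0,0,0,0]
    - [0,0,0.012,0,0,0,0]
    - [0,0,0.012,0,0,0,0]
    - [0,0,0.012,0,0,0,0]
    - [0,0,0.012,0,0,0,0]
    - [0,0,0.012,0,0,0,0]
    - [0,0,0.012,0,0,0,0]

```text
time_s: 9.57
position: [0.5746, -0.0115, 0.019]
tcp_rot: [[0.951, 0.31, -0.0], [0.31, -0.951, 0.0], [-0.0, -0.0, -1.0]]
force: [0.8, 0.2, 0.7]
opening: 0.48
grasp_force: 0.0
```

```bash
python3 plan.py 575,-12,100,18 560.4,-139.9,100,18
```

```text
t 9.57 meas [574.6 -11.5  19.   18.1] tilt [-0. -0. -1.] open 41.8 F [0.8 0.2 0.7]
575,-12,100,18 -> [ 0.0006  0.0019 -0.2699  0.0003] rows 2.0
560.4,-139.9,100,18 -> [-0.178   0.3904 -0.     -0.    ] rows 4.0
```

Still closing, so hold a few more rows before lifting.

move_arm:
  increments:
    - [0,0,0,0,0,0,0]
    - [0,0,0,0,0,0,0]
    - [0,0,0,0,0,0,0]
    - [0,0,0,0,0,0,0]
    - [0,0,0,0,0,0,0]

```text
time_s: 9.98
position: [0.5747, -0.0115, 0.019]
tcp_rot: [[0.951, 0.31, -0.0], [0.31, -0.951, 0.0], [-0.0, -0.0, -1.0]]
force: [0.7, -0.9, -0.4]
opening: 0.362
grasp_force: 29.7
```

```bash
python3 plan.py
```

```text
t 9.98 meas [574.7 -11.5  19.   18.1] tilt [-1.e-04 -0.e+00 -1.e+00] open 31.5 F [ 0.7 -0.9 -0.4]
```

move_arm:
  increments:
    - [0,0,-0.08,0,0,0,0]
    - [0,0,-0.18,0,0,0,0]
    - [-0.02,0.05,-0.26,0,0,0,0]
    - [-0.06,0.13,-0.27,0,0,0,0]
    - [-0.11,0.23,-0.27,0,0,0,0]
    - [-0.15,0.33,-0.25,0,0,0,0]
    - [-0.178,0.392,-0.2,0,0,0,0]
    - [-0.178,0.392,-0.13,0,0,0,0]
    - [-0.178,0.392,-0.08,0,0,0,0]
    - [-0.178,0.392,-0.06,0,0,0,0]

```text
time_s: 10.82
position: [0.5588, -0.14, 0.035]
tcp_rot: [[0.951, 0.309, -0.004], [0.309, -0.951, 0.002], [-0.003, -0.003, -1.0]]
force: [0.1, -0.8, -0.1]
opening: 0.364
grasp_force: 29.7
```

```bash
python3 plan.py 560.4,-139.9,18,18.1
```

```text
t 10.82 meas [ 558.8 -140.    35.    18. ] tilt [-0.0029 -0.0027 -1.    ] open 31.7 F [ 0.1 -0.8 -0.1]
560.4,-139.9,18,18.1 -> [ 0.0053  0.0012  0.0568 -0.0007] rows 1.0
```

move_arm:
  increments:
    - [0.003,0,0.025,0,0,0,0]
    - [0.003,0,0.045,0,0,0,0]
    - [0.003,0,0.057,0,0,0,0]
    - [0.003,0,0.06,0,0,0,0]
    - [0.003,0,0.062,0,0,0,0]
    - [0.003,0,0.062,0,0,0,0]

```text
time_s: 11.32
position: [0.5615, -0.1395, 0.0188]
tcp_rot: [[0.951, 0.31, 0.001], [0.31, -0.951, -0.0], [0.001, 0.001, -1.0]]
force: [0.3, 0.1, 0.1]
opening: 0.364
grasp_force: 29.7
```

```bash
python3 plan.py 560.4,-139.9,18,18.1
```

```text
t 11.32 meas [ 561.5 -139.5   18.8   18.1] tilt [ 6.e-04  5.e-04 -1.e+00] open 31.6 F [0.3 0.1 0.1]
560.4,-139.9,18,18.1 -> [-0.004   0.0001  0.0027 -0.0001] rows 1.0
```

move_arm:
  increments:
    - [-0.002,0,0.003,0,0,0,0]
    - [-0.002,0,0.003,0,0,0,1]
    - [-0.002,0,0.003,0,0,0,1]
    - [-0.002,0,0.003,0,0,0,1]
    - [-0.002,0,0.003,0,0,0,1]
    - [-0.002,0,-0.06,0,0,0,1]
    - [-0.002,0,-0.18,0,0,0,1]
    - [-0.002,0,-0.3,0,0,0,1]
    - [-0.002,0,-0.4,0,0,0,1]
    - [-0.002,0,-0.4,0,0,0,1]

```text
time_s: 12.15
position: [0.5645, -0.1414, 0.1446]
tcp_rot: [[0.951, 0.31, 0.011], [0.31, -0.951, -0.005], [0.009, 0.009, -1.0]]
force: [0.9, 0.1, 0.4]
opening: 0.947
grasp_force: 0.0
```

```bash
python3 -c "
from h import *
print(np.round(bot.read_state()['joint_positions'],1))
c=viewer.capture('top'); import pickle; pickle.dump(c,open('t2.pkl','wb')); cv2.imwrite('pics/t2.png',c['image'][150:290,220:480])
b=cv2.resize(c['image'][300:350,390:450],None,fx=6,fy=6,interpolation=cv2.INTER_CUBIC); cv2.imwrite('pics/t2b.png',cv2.vconcat([cv2.resize(c['image'][150:290,270:490],(660,420)),cv2.copyMakeBorder(b[:180],0,0,0,300,cv2.BORDER_CONSTANT)]))
"; python3 plan.py 609,3,90,108 609,3,90,-72
```

```text
[-25.1  33.3  93.6   0.   52.4  46.9]
t 12.2 meas [ 563.1 -140.9  142.1   18.1] tilt [ 0.0061  0.0057 -1.    ] open 84.4 F [-0.1  0.3 -0. ]
609,3,90,108 -> [ 0.2943 -0.4084  0.1736 -0.4996] rows 13.0
609,3,90,-72 -> [ 0.  0. -0.  1.] rows 26.0
```

View pics/t2b.png

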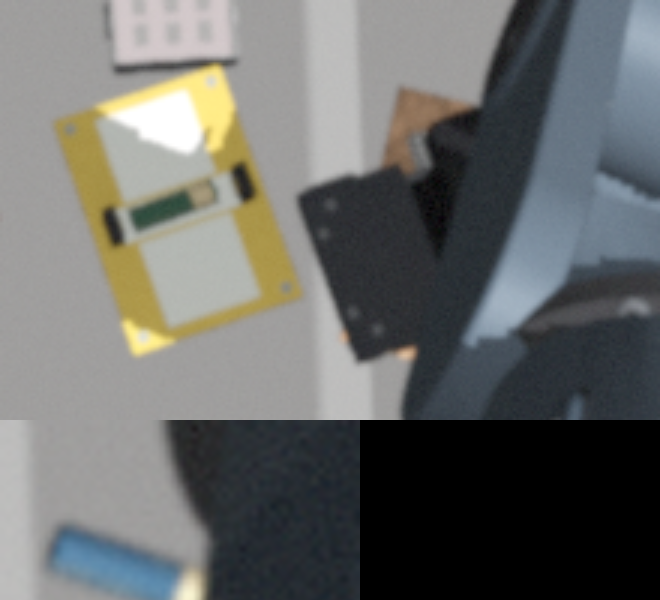

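The holder is cleared, with the green cell alone between the blocks. Next I turn 90° and go over the cell.

move_arm:
  increments:
    - [0.03,-0.04,0,0,0,-0.039,1]
    - [0.06,-0.08,0,0,0,-0.078,1]
    - [0.1,-0.13,0,0,0,-0.117,1]
    - [0.14,-0.18,0,0,0,-0.156,1]
    - [0.18,-0.24,0,0,0,-0.195,1]
    - [0.21,-0.28,0,0,0,-0.234,1]
    - [0.25,-0.33,0,0,0,-0.273,1]
    - [0.28,-0.37,0.05,0,0,-0.312,1]
    - [0.302,-0.395,0.1,0,0,-0.351,1]
    - [0.302,-0.395,0.16,0,0,-0.39,1]

```text
time_s: 13.03
position: [0.6102, 0.0031, 0.0891]
tcp_rot: [[0.022, 1.0, -0.0], [1.0, -0.022, 0.001], [0.001, -0.0, -1.0]]
force: [0.3, 0.6, -0.4]
opening: 1.0
grasp_force: 0.0
```

move_arm:
  increments:
    - [0,0,0,0,0,-0.04,1]
    - [0,0,0,0,0,-0.08,1]
    - [0,0,0,0,0,-0.11,1]
    - [0,0,0,0,0,-0.11,1]
    - [0,0,0,0,0,-0.11,1]
    - [0,0,0,0,0,-0.11,1]

```text
time_s: 13.53
position: [0.6095, 0.001, 0.0897]
tcp_rot: [[-0.308, 0.951, -0.001], [0.951, 0.308, 0.0], [0.001, -0.001, -1.0]]
force: [-0.7, 0.6, -0.1]
opening: 1.003
grasp_force: 0.0
```

```bash
python3 w.py w4 green_cell_center; python3 plan.py 610,0.7,40,108 610,0.7,18,108
```

```text
eye [0.587 0.07  0.241]
green_cell_center 0.76 [316. 253.] [6.095e+02 3.000e-01]
t 13.63 meas [609.8   0.9  90.2 108. ] tilt [ 3.e-04 -5.e-04 -1.e+00] open 87.0 F [ 0.4  0.3 -0.9]
610,0.7,40,108 -> [-9.000e-04  4.000e-04  1.672e-01 -1.000e-04] rows 2.0
610,0.7,18,108 -> [ 0.      0.      0.0733 -0.    ] rows 1.0
```

View pics/w4.png

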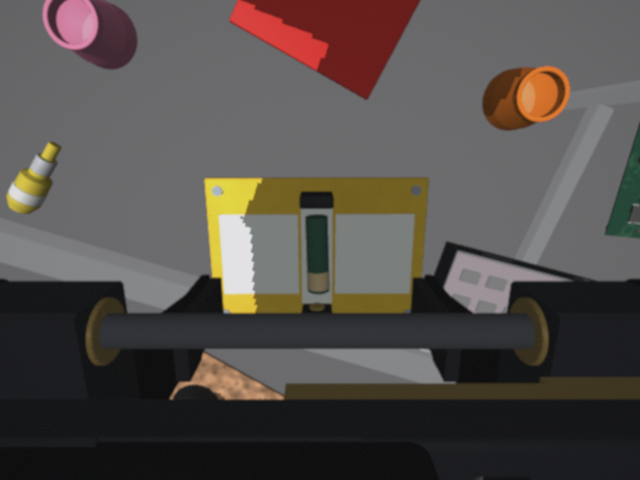

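The cell at column 317 is under the finger midline and the space beside it is free. Descend and close.

move_arm:
  increments:
    - [0,0,0.07,0,0,0,0.5]
    - [0,0,0.14,0,0,0,0.5]
    - [0,0,0.2,0,0,0,0.5]
    - [0,0,0.23,0,0,0,0.5]
    - [0,0,0.24,0,0,0,0.5]
    - [0,0,0.24,0,0,0,0.5]
    - [0,0,0.24,0,0,0,0.5]

```text
time_s: 14.22
position: [0.6106, 0.0008, 0.0191]
tcp_rot: [[-0.31, 0.951, 0.001], [0.951, 0.31, -0.0], [-0.001, 0.001, -1.0]]
force: [0.7, -0.2, -1.1]
opening: 0.565
grasp_force: 0.0
```

move_arm:
  increments:
    - [0,0,0,0,0,0,0]
    - [0,0,0,0,0,0,0]
    - [0,0,0,0,0,0,0]
    - [0,0,0,0,0,0,0]
    - [0,0,0,0,0,0,0]
    - [0,0,0,0,0,0,0]
    - [0,0,0,0,0,0,0]
    - [0,0,0,0,0,0,0]

```text
time_s: 14.88
position: [0.6102, 0.001, 0.0187]
tcp_rot: [[-0.31, 0.951, 0.0], [0.951, 0.31, -0.0], [-0.0, 0.0, -1.0]]
force: [-0.2, 0.0, 3.3]
opening: 0.157
grasp_force: 30.0
```

```bash
python3 plan.py 573.5,149.5,100,108
```

```text
t 14.88 meas [610.2   1.   18.7 108.1] tilt [-1.e-04  3.e-04 -1.e+00] open 13.7 F [-0.2  0.   3.3]
573.5,149.5,100,108 -> [ 5.086e-01  3.730e-02 -2.709e-01  3.000e-04] rows 5.0
```

move_arm:
  increments:
    - [0,0,-0.06,0,0,0,0]
    - [0,0,-0.14,0,0,0,0]
    - [0.03,0,-0.2,0,0,0,0]
    - [0.12,0.01,-0.22,0,0,0,0]
    - [0.23,0.02,-0.22,0,0,0,0]
    - [0.34,0.03,-0.22,0,0,0,0]
    - [0.44,0.037,-0.2,0,0,0,0]
    - [0.509,0.037,-0.14,0,0,0,0]
    - [0.509,0.037,-0.08,0,0,0,0]
    - [0.509,0.037,-0.06,0,0,0,0]

```text
time_s: 15.72
position: [0.5709, 0.151, 0.0343]
tcp_rot: [[-0.313, 0.95, -0.004], [0.95, 0.313, -0.0], [0.001, -0.004, -1.0]]
force: [-0.7, 0.7, 0.2]
opening: 0.158
grasp_force: 30.0
```

move_arm:
  increments:
    - [0,0,0.02,0,0,0,0]
    - [0,0,0.04,0,0,0,0]
    - [0,0,0.055,0,0,0,0]
    - [0,0,0.06,0,0,0,0]
    - [0,0,0.06,0,0,0,0]
    - [0,0,0.06,0,0,0,0]

```text
time_s: 16.22
position: [0.5737, 0.1491, 0.0188]
tcp_rot: [[-0.309, 0.951, 0.001], [0.951, 0.309, 0.0], [-0.0, 0.001, -1.0]]
force: [0.8, 0.1, -0.0]
opening: 0.163
grasp_force: 30.0
```

```bash
python3 plan.py 573.5,149.8,17.7,108
```

```text
t 16.22 meas [573.7 149.1  18.8 108. ] tilt [-2.e-04  6.e-04 -1.e+00] open 14.2 F [ 0.8  0.1 -0. ]
573.5,149.8,17.7,108 -> [0.0025 0.0001 0.0036 0.    ] rows 1.0
```

move_arm:
  increments:
    - [0.002,0,0.004,0,0,0,0]
    - [0.002,0,0.004,0,0,0,0]
    - [0.002,0,0.004,0,0,0,0.6]
    - [0.002,0,0.004,0,0,0,0.6]
    - [0.002,0,0.004,0,0,0,0.6]
    - [0.002,0,-0.06,0,0,0,0.6]
    - [0.002,0,-0.18,0,0,0,0.6]
    - [0.002,0,-0.3,0,0,0,0.6]
    - [0.002,0,-0.4,0,0,0,0.6]
    - [0.002,0,-0.4,0,0,0,0.6]

```text
time_s: 17.05
position: [0.5772, 0.1507, 0.1448]
tcp_rot: [[-0.31, 0.951, 0.012], [0.951, 0.31, 0.001], [-0.003, 0.012, -1.0]]
force: [0.8, -0.1, -0.4]
opening: 0.587
grasp_force: 0.0
```

move_arm:
  increments:
    - [-0.08,-0.08,0,0,0,0.02,0.8]
    - [-0.17,-0.17,0,0,0,0.05,0.8]
    - [-0.26,-0.26,0,0,0,0.08,0.8]
    - [-0.35,-0.34,0,0,0,0.11,0.8]
    - [-0.44,-0.43,0,0,0,0.14,0.8]
    - [-0.53,-0.52,0.02,0,0,0.17,0.8]
    - [-0.62,-0.61,0.04,0,0,0.2,0.8]
    - [-0.7,-0.69,0.07,0,0,0.215,0.8]
    - [-0.762,-0.747,0.09,0,0,0.215,0.8]
    - [-0.762,-0.747,0.09,0,0,0.215,0.8]

```text
time_s: 17.88
position: [0.4289, -0.1398, 0.1102]
tcp_rot: [[0.357, 0.934, -0.002], [0.934, -0.357, 0.0], [-0.0, -0.002, -1.0]]
force: [0.6, -0.4, 1.0]
opening: 0.803
grasp_force: 0.0
```

move_arm:
  increments:
    - [0,0,0,0,0,0,0.8]
    - [0,0,0,0,0,0,0.8]
    - [0,0,0,0,0,0,0.8]

```text
time_s: 18.13
position: [0.4313, -0.1357, 0.1116]
tcp_rot: [[0.351, 0.936, 0.0], [0.936, -0.351, 0.0], [0.0, 0.0, -1.0]]
force: [-0.0, 0.5, -0.8]
opening: 0.801
grasp_force: 0.0
```

```bash
python3 w.py w5 blue_cell_center; python3 plan.py
python3 - <<'E'
from seg import *; import pickle
c=pickle.load(open("w5.pkl","rb")); hsv=cv2.cvtColor(c["image"],cv2.COLOR_BGR2HSV)
print("blue",rect(c,hsv,(95,100,10),(125,255,255),.007)); print("cream",rect(c,hsv,(12,40,60),(35,160,255),.007,(250,180,400,310)))
E
```

```text
eye [ 0.457 -0.068  0.263]
blue_cell_center 0.55 [317. 240.] [ 432.1 -135.3]
t 18.23 meas [ 431.4 -135.6  111.6   69.5] tilt [ 0.e+00  5.e-04 -1.e+00] open 69.4 F [-0.3  0.1 -0.1]
blue [ 433.4 -128.9   35.8   11.3   69.4]
cream [ 424.2 -152.5   13.6   12.1  -20.6]
```

View pics/w5.png

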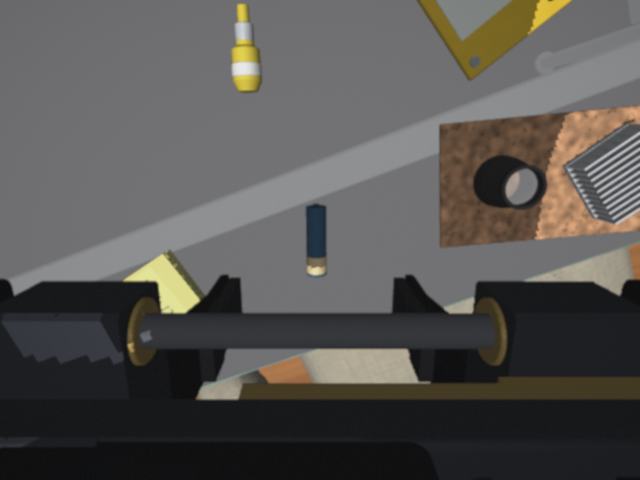

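Blue cell spans (316,204)–(316,277), centred about (431,−135.7) at 69.4°, and the TCP is already above it. Descend and grip.

move_arm:
  increments:
    - [0,0,0.08,0,0,0,0.5]
    - [0,0,0.17,0,0,0,0.5]
    - [0,0,0.25,0,0,0,0.5]
    - [0,0,0.3,0,0,0,0.5]
    - [0,0,0.32,0,0,0,0.5]
    - [0,0,0.324,0,0,0,0.5]
    - [0,0,0.324,0,0,0,0.5]
    - [0,0,0.324,0,0,0,0.5]

```text
time_s: 18.9
position: [0.4315, -0.1366, 0.015]
tcp_rot: [[0.352, 0.936, 0.001], [0.936, -0.352, -0.001], [-0.0, 0.002, -1.0]]
force: [-0.3, -0.0, 0.1]
opening: 0.509
grasp_force: 0.0
```

move_arm:
  increments:
    - [0,0,0,0,0,0,0]
    - [0,0,0,0,0,0,0]
    - [0,0,0,0,0,0,0]
    - [0,0,0,0,0,0,0]
    - [0,0,0,0,0,0,0]
    - [0,0,0,0,0,0,0]
    - [0,0,0,0,0,0,0]
    - [0,0,0,0,0,0,0]

```text
time_s: 19.57
position: [0.431, -0.1368, 0.0145]
tcp_rot: [[0.353, 0.936, 0.0], [0.936, -0.353, -0.0], [-0.0, 0.0, -1.0]]
force: [-0.6, 0.6, 3.4]
opening: 0.158
grasp_force: 30.0
```

```bash
python3 plan.py 431,-135.7,130,69.5 611,-2,130,108
```

```text
t 19.57 meas [ 431.  -136.8   14.5   69.4] tilt [-1.e-04  4.e-04 -1.e+00] open 13.8 F [-0.6  0.6  3.4]
431,-135.7,130,69.5 -> [ 0.0034 -0.0012 -0.3852 -0.0008] rows 3.0
611,-2,130,108 -> [ 0.6276  0.4059 -0.     -0.2139] rows 6.0
```

move_arm:
  increments:
    - [0,0,-0.08,0,0,0,0]
    - [0,0,-0.2,0,0,0,0]
    - [0.04,0.02,-0.3,0,0,-0.02,0]
    - [0.13,0.08,-0.35,0,0,-0.05,0]
    - [0.23,0.15,-0.35,0,0,-0.09,0]
    - [0.33,0.21,-0.35,0,0,-0.12,0]
    - [0.43,0.28,-0.35,0,0,-0.15,0]
    - [0.53,0.34,-0.35,0,0,-0.18,0]
    - [0.6,0.385,-0.33,0,0,-0.21,0]
    - [0.629,0.405,-0.3,0,0,-0.2144,0]

```text
time_s: 20.4
position: [0.6146, -0.0008, 0.1047]
tcp_rot: [[-0.313, 0.95, 0.005], [0.95, 0.313, -0.0], [-0.002, 0.005, -1.0]]
force: [-0.7, -0.5, -0.7]
opening: 0.159
grasp_force: 30.0
```

move_arm:
  increments:
    - [0,0,0.04,0,0,0,0]
    - [0,0,0.08,0,0,0,0]
    - [0,0,0.1,0,0,0,0]
    - [0,0,0.1,0,0,0,0]
    - [0,0,0.1,0,0,0,0]
    - [0,0,0.1,0,0,0,0]

```text
time_s: 20.9
position: [0.6106, -0.0038, 0.0744]
tcp_rot: [[-0.307, 0.952, -0.0], [0.952, 0.307, 0.0], [0.0, -0.0, -1.0]]
force: [-0.5, -0.2, 0.3]
opening: 0.158
grasp_force: 30.0
```

```bash
python3 plan.py 611,-3,30,108 611,-3,18.5,108
```

```text
t 20.9 meas [610.6  -3.8  74.4 107.9] tilt [ 1.e-04 -4.e-04 -1.e+00] open 13.7 F [-0.5 -0.2  0.3]
611,-3,30,108 -> [ 0.0022  0.002   0.1479 -0.0008] rows 2.0
611,-3,18.5,108 -> [ 0.      0.      0.0383 -0.    ] rows 1.0
```

move_arm:
  increments:
    - [0.002,0.002,0.05,0,0,-0.001,0]
    - [0.002,0.002,0.1,0,0,-0.001,0]
    - [0.002,0.002,0.14,0,0,-0.001,0]
    - [0.002,0.002,0.165,0,0,-0.001,0]
    - [0.002,0.002,0.175,0,0,-0.001,0]
    - [0.002,0.002,0.18,0,0,-0.001,0]
    - [0.002,0.002,0.18,0,0,-0.001,0]
    - [0.002,0.002,0.18,0,0,-0.001,0]

```text
time_s: 21.57
position: [0.6119, -0.0022, 0.0208]
tcp_rot: [[-0.311, 0.95, 0.001], [0.95, 0.311, -0.0], [-0.0, 0.001, -1.0]]
force: [-0.6, 0.3, 0.5]
opening: 0.158
grasp_force: 30.0
```

```bash
python3 plan.py 611,-3,18.5,108
```

```text
t 21.57 meas [611.9  -2.2  20.8 108.1] tilt [-5.e-04  9.e-04 -1.e+00] open 13.7 F [-0.6  0.3  0.5]
611,-3,18.5,108 -> [-0.0014 -0.0038  0.0075  0.0007] rows 1.0
```

move_arm:
  increments:
    - [-0.001,-0.003,0.005,0,0,0,0]
    - [-0.001,-0.003,0.008,0,0,0,0]
    - [-0.001,-0.003,0.008,0,0,0,0]
    - [-0.001,-0.003,0.008,0,0,0,0.6]
    - [-0.001,-0.003,0.008,0,0,0,0.6]
    - [-0.001,-0.003,0.008,0,0,0,0.6]
    - [-0.001,-0.003,0.008,0,0,0,0.6]
    - [-0.001,-0.003,-0.06,0,0,0,0.6]
    - [-0.001,-0.003,-0.16,0,0,0,0.6]
    - [-0.001,-0.003,-0.26,0,0,0,0.6]

```text
time_s: 22.4
position: [0.6096, -0.0026, 0.0979]
tcp_rot: [[-0.311, 0.95, -0.003], [0.95, 0.311, 0.001], [0.002, -0.003, -1.0]]
force: [-0.7, 0.5, -0.1]
opening: 0.563
grasp_force: 0.0
```

move_arm:
  increments:
    - [0,0,-0.05,0,0,0,0.8]
    - [0,0,-0.05,0,0,0,0.8]
    - [0,0,-0.05,0,0,0,0.8]
    - [0,0,-0.05,0,0,0,0.8]

```text
time_s: 22.73
position: [0.6098, -0.0026, 0.1122]
tcp_rot: [[-0.311, 0.95, -0.002], [0.95, 0.311, 0.0], [0.001, -0.002, -1.0]]
force: [-0.6, 0.0, -0.4]
opening: 0.774
grasp_force: 0.0
```

```bash
python3 w.py w6 ; python3 plan.py 631.8,-159.3,110,18; python3 rv.py w6 610.8,-2.2,18 0.004 w6r
python3 - <<'E'
from seg import *; import pickle
c=pickle.load(open("w6.pkl","rb")); hsv=cv2.cvtColor(c["image"],cv2.COLOR_BGR2HSV)
print("holder",rect(c,hsv,(20,110,60),(35,255,255),.004))
print("blue",rect(c,hsv,(95,100,10),(125,255,255),.011)); print("plate",rect(c,hsv,(0,150,60),(8,255,255),.003)); print("green",rect(c,hsv,(45,70,10),(95,255,200),.01))
E
```

```text
eye [0.587 0.066 0.264]
t 22.78 meas [609.5  -2.5 111.7 108.1] tilt [ 0.0015 -0.0027 -1.    ] open 68.4 F [ 0.2 -0.2 -0.7]
631.8,-159.3,110,18 -> [-0.5198 -0.092   0.0057  0.5007] rows 13.0
holder [606.3   8.5 139.2  76.1  18.1]
blue [608.4   4.7  35.4  11.7 -71.5]
plate [570.4 135.7  89.4  61.6  -9.4]
green [788.7 112.1  82.4  38.5 -77.9]
```

View pics/w6r.png

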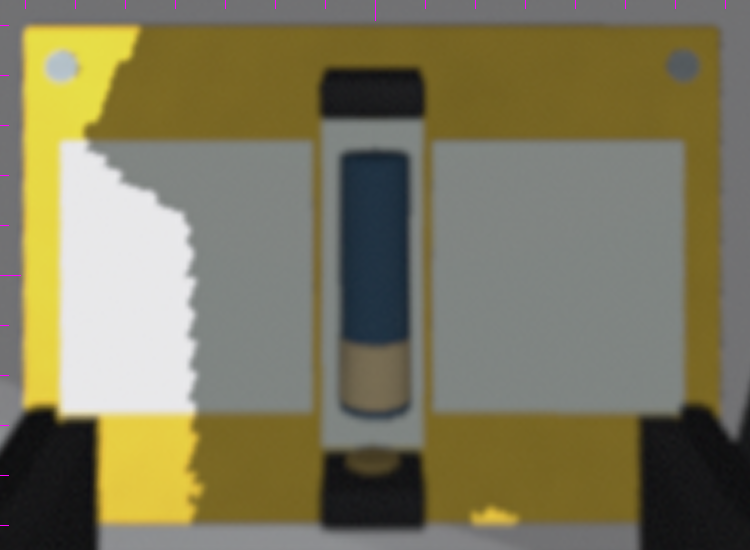

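The blue cell lies centred: x +0.5 mm, y about +0.4 mm after parallax, and parallel. Now I'll get numeric original places of the sink and loupe from the saved pictures while heading for the sink.

```bash
cat > orig.py <<'E'
import subprocess; from h import *
def g(n,z,o): subprocess.run(["python3","rv.py",n,"610.4,-2.4,18",str(z),o]); return cv2.cvtColor(cv2.imread(f"pics/{o}.png"),cv2.COLOR_BGR2GRAY).astype(float)
a=g("w2",.027,"o1"); # sink top: profile over y at x 30..45 (cols 525..600)
p=a[100:460,525:625].mean(1); print("sink y prof (from +35 down, 1mm)",np.round(p[::5]).astype(int).tolist())
a=g("w2",.004,"o1b"); p=a[100:460,525:625].mean(1); print("z4",np.round(p[::5]).astype(int).tolist())
b=g("w3",.004,"o2"); m=(b<60).astype(np.uint8); m[:, :60]=0; m[:,310:]=0; m[:100]=0;m[430:]=0
n,l,s,ce=cv2.connectedComponentsWithStats(m); i=1+np.argmax(s[1:,4]); x,y,w,h,A=s[i]
print("loupe dark extents holder mm x",(x-375)/5,(x+w-375)/5,"y",(275-y-h)/5,(275-y)/5)
c=__import__('pickle').load(open("w3.pkl","rb")); print("eye holder",c["eye"])
E
python3 orig.py
```

```text
sink y prof (from +35 down, 1mm) [92, 92, 92, 92, 92, 92, 92, 92, 92, 92, 99, 118, 112, 102, 68, 69, 93, 101, 79, 72, 89, 95, 91, 75, 89, 95, 95, 80, 90, 93, 100, 92, 91, 92, 98, 97, 92, 90, 89, 100, 93, 90, 80, 98, 95, 90, 72, 93, 108, 105, 72, 84, 108, 99, 68, 72, 117, 155, 164, 169, 163, 164, 164, 174, 186, 188, 188, 188, 188, 188, 188, 188]
z4 [93, 93, 93, 93, 92, 92, 92, 98, 116, 119, 112, 97, 64, 71, 91, 98, 90, 69, 85, 92, 101, 82, 76, 92, 95, 96, 83, 88, 92, 97, 101, 89, 92, 92, 97, 98, 92, 91, 85, 96, 98, 92, 87, 79, 98, 95, 90, 77, 79, 98, 93, 84, 65, 85, 100, 89, 71, 63, 92, 111, 121, 127, 127, 128, 130, 131, 141, 155, 161, 162, 169, 182]
loupe dark extents holder mm x -62.0 -19.6 y -16.0 17.6
eye holder [0.6446088  0.00934232 0.2452272 ]
```

move_arm:
  increments:
    - [-0.02,0,0,0,0,0.039,1]
    - [-0.06,-0.01,0,0,0,0.078,1]
    - [-0.11,-0.02,0,0,0,0.117,1]
    - [-0.17,-0.03,0,0,0,0.156,1]
    - [-0.23,-0.04,0,0,0,0.195,1]
    - [-0.29,-0.05,0,0,0,0.234,1]
    - [-0.35,-0.06,0,0,0,0.273,1]
    - [-0.41,-0.07,0,0,0,0.312,1]
    - [-0.47,-0.085,0,0,0,0.351,1]
    - [-0.515,-0.092,0,0,0,0.39,1]

```text
time_s: 23.62
position: [0.6315, -0.1594, 0.111]
tcp_rot: [[0.793, 0.609, -0.003], [0.609, -0.793, 0.001], [-0.002, -0.003, -1.0]]
force: [-0.3, -0.1, -0.2]
opening: 1.001
grasp_force: 0.0
```

move_arm:
  increments:
    - [0,0,0,0,0,0.04,1]
    - [0,0,0,0,0,0.08,1]
    - [0,0,0,0,0,0.11,1]
    - [0,0,0,0,0,0.11,1]
    - [0,0,0,0,0,0.11,1]
    - [0,0,0,0,0,0.11,1]

```text
time_s: 24.12
position: [0.632, -0.1579, 0.1121]
tcp_rot: [[0.95, 0.313, -0.002], [0.313, -0.95, 0.001], [-0.002, -0.001, -1.0]]
force: [0.2, 0.6, 1.1]
opening: 1.0
grasp_force: 0.0
```

```bash
python3 w.py w7 heat_sink_center; python3 plan.py 632.3,-159.2,17,18.1
```

```text
eye [ 0.701 -0.135  0.264]
heat_sink_center 0.89 [317. 240.] [ 634.9 -157.2]
t 24.22 meas [ 632.3 -157.9  112.7   18.2] tilt [-7.e-04 -6.e-04 -1.e+00] open 86.8 F [ 0.5 -0.   0.5]
632.3,-159.2,17,18.1 -> [-0.0014  0.004   0.319   0.0007] rows 3.0
```

The gripper is over the sink. The original centres check out: sink y ≈ +0.4, loupe (−37.1, +0.8), consistent with the grasp TCPs. Descend and regrip the sink.

move_arm:
  increments:
    - [-0.001,0.003,0.08,0,0,0,1]
    - [-0.001,0.003,0.17,0,0,0,1]
    - [-0.001,0.003,0.25,0,0,0,1]
    - [-0.001,0.003,0.29,0,0,0,1]
    - [-0.001,0.003,0.312,0,0,0,1]
    - [-0.001,0.003,0.318,0,0,0,1]
    - [-0.001,0.003,0.318,0,0,0,1]
    - [-0.001,0.003,0.318,0,0,0,1]

```text
time_s: 24.88
position: [0.6336, -0.1595, 0.0191]
tcp_rot: [[0.95, 0.311, 0.002], [0.311, -0.95, -0.001], [0.002, 0.002, -1.0]]
force: [0.0, -1.0, 0.2]
opening: 0.997
grasp_force: 0.0
```

move_arm:
  increments:
    - [0,0,0,0,0,0,0]
    - [0,0,0,0,0,0,0]
    - [0,0,0,0,0,0,0]
    - [0,0,0,0,0,0,0]
    - [0,0,0,0,0,0,0]
    - [0,0,0,0,0,0,0]
    - [0,0,0,0,0,0,0]
    - [0,0,0,0,0,0,0]
    - [0,0,0,0,0,0,0]
    - [0,0,0,0,0,0,0]

```text
time_s: 25.72
position: [0.6326, -0.1591, 0.0179]
tcp_rot: [[0.95, 0.311, 0.0], [0.311, -0.95, 0.0], [0.0, -0.0, -1.0]]
force: [-0.5, -0.0, 0.8]
opening: 0.515
grasp_force: 30.0
```

```bash
python3 plan.py 646.3,10.5,60,18.1
```

```text
t 25.72 meas [ 632.6 -159.1   17.9   18.1] tilt [ 0. -0. -1.] open 44.8 F [-0.5 -0.   0.8]
646.3,10.5,60,18.1 -> [ 2.194e-01 -5.230e-01 -1.404e-01  2.000e-04] rows 5.0
```

move_arm:
  increments:
    - [0,0,-0.08,0,0,0,0]
    - [0,0,-0.18,0,0,0,0]
    - [0.02,-0.06,-0.26,0,0,0,0]
    - [0.06,-0.16,-0.27,0,0,0,0]
    - [0.11,-0.27,-0.27,0,0,0,0]
    - [0.16,-0.38,-0.27,0,0,0,0]
    - [0.2,-0.47,-0.25,0,0,0,0]
    - [0.221,-0.524,-0.2,0,0,0,0]
    - [0.221,-0.524,-0.15,0,0,0,0]
    - [0.221,-0.524,-0.12,0,0,0,0]

```text
time_s: 26.55
position: [0.6456, 0.0128, 0.0523]
tcp_rot: [[0.949, 0.314, -0.002], [0.314, -0.949, 0.0], [-0.002, -0.001, -1.0]]
force: [0.5, 0.3, -1.0]
opening: 0.519
grasp_force: 30.0
```

move_arm:
  increments:
    - [0,0,0.03,0,0,0,0]
    - [0,0,0.06,0,0,0,0]
    - [0,0,0.08,0,0,0,0]
    - [0,0,0.09,0,0,0,0]
    - [0,0,0.09,0,0,0,0]
    - [0,0,0.09,0,0,0,0]

```text
time_s: 27.05
position: [0.6469, 0.0104, 0.027]
tcp_rot: [[0.951, 0.31, 0.0], [0.31, -0.951, -0.0], [0.0, 0.0, -1.0]]
force: [1.0, 0.1, -1.2]
opening: 0.514
grasp_force: 30.0
```

```bash
python3 plan.py 646.6,10.8,18.9,18.1
```

```text
t 27.05 meas [646.9  10.4  27.   18.1] tilt [ 3.e-04  1.e-04 -1.e+00] open 44.7 F [ 1.   0.1 -1.2]
646.6,10.8,18.9,18.1 -> [-0.0004 -0.0016  0.0269 -0.0001] rows 1.0
```

move_arm:
  increments:
    - [0,-0.001,0.01,0,0,0,0]
    - [0,-0.001,0.018,0,0,0,0]
    - [0,-0.001,0.024,0,0,0,0]
    - [0,-0.001,0.027,0,0,0,0]
    - [0,-0.001,0.027,0,0,0,0]
    - [0,-0.001,0.027,0,0,0,0]

```text
time_s: 27.55
position: [0.6466, 0.0113, 0.0188]
tcp_rot: [[0.95, 0.311, 0.0], [0.311, -0.95, -0.0], [0.0, 0.0, -1.0]]
force: [0.4, 0.8, -0.8]
opening: 0.512
grasp_force: 30.0
```

```bash
python3 plan.py 646.6,10.8,18.9,18.1
```

```text
t 27.55 meas [646.6  11.3  18.8  18.1] tilt [ 1.e-04  1.e-04 -1.e+00] open 44.5 F [ 0.4  0.8 -0.8]
646.6,10.8,18.9,18.1 -> [-0.0005  0.0014 -0.0002  0.0002] rows 1.0
```

move_arm:
  increments:
    - [0,0,0.002,0,0,0,0]
    - [0,0,0.003,0,0,0,0]
    - [0,0,0.003,0,0,0,1]
    - [0,0,0.003,0,0,0,1]
    - [0,0,0.003,0,0,0,1]
    - [0,0,0.003,0,0,0,1]
    - [0,0,0.003,0,0,0,1]
    - [0,0,-0.1,0,0,0,1]
    - [0,0,-0.2,0,0,0,1]
    - [0,0,-0.3,0,0,0,1]

```text
time_s: 28.38
position: [0.6459, 0.0113, 0.1088]
tcp_rot: [[0.95, 0.311, -0.002], [0.311, -0.95, 0.0], [-0.002, -0.001, -1.0]]
force: [0.2, -1.0, -0.1]
opening: 0.976
grasp_force: 0.0
```

move_arm:
  increments:
    - [-0.05,0.05,0,0,0,0,1]
    - [-0.12,0.11,0,0,0,0,1]
    - [-0.2,0.18,0,0,0,0,1]
    - [-0.28,0.25,0,0,0,0,1]
    - [-0.36,0.33,0,0,0,0,1]
    - [-0.426,0.389,0,0,0,0,1]
    - [-0.426,0.389,0,0,0,0,1]
    - [-0.426,0.389,0,0,0,0,1]
    - [-0.426,0.389,0,0,0,0,1]

```text
time_s: 29.13
position: [0.5617, -0.1393, 0.1088]
tcp_rot: [[0.951, 0.311, 0.0], [0.311, -0.951, 0.0], [0.0, -0.0, -1.0]]
force: [0.3, 0.4, 0.3]
opening: 1.001
grasp_force: 0.0
```

```bash
python3 w.py w8 eye_loupe_center; python3 plan.py 561,-139.7,19,18.1
```

```text
eye [ 0.63  -0.117  0.26 ]
eye_loupe_center 0.74 [154. 134.] [600.2 -23.4]
eye_loupe_center 0.69 [318. 248.] [ 562.4 -139.7]
t 29.23 meas [ 562.  -138.4  108.7   18.2] tilt [ 4.e-04 -0.e+00 -1.e+00] open 87.2 F [-0.1 -0.5 -0.5]
561,-139.7,19,18.1 -> [-0.0044  0.0029  0.2991  0.0006] rows 3.0
```

move_arm:
  increments:
    - [-0.002,0.002,0.08,0,0,0,1]
    - [-0.002,0.002,0.17,0,0,0,1]
    - [-0.002,0.002,0.24,0,0,0,1]
    - [-0.002,0.002,0.28,0,0,0,1]
    - [-0.002,0.002,0.298,0,0,0,1]
    - [-0.002,0.002,0.302,0,0,0,1]
    - [-0.002,0.002,0.302,0,0,0,1]
    - [-0.002,0.002,0.302,0,0,0,1]

```text
time_s: 29.9
position: [0.562, -0.1403, 0.0191]
tcp_rot: [[0.95, 0.312, 0.002], [0.312, -0.95, -0.001], [0.001, 0.001, -1.0]]
force: [0.2, 0.1, 0.5]
opening: 0.995
grasp_force: 0.0
```

move_arm:
  increments:
    - [0,0,0,0,0,0,0]
    - [0,0,0,0,0,0,0]
    - [0,0,0,0,0,0,0]
    - [0,0,0,0,0,0,0]
    - [0,0,0,0,0,0,0]
    - [0,0,0,0,0,0,0]
    - [0,0,0,0,0,0,0]
    - [0,0,0,0,0,0,0]
    - [0,0,0,0,0,0,0]
    - [0,0,0,0,0,0,0]

```text
time_s: 30.73
position: [0.561, -0.1402, 0.018]
tcp_rot: [[0.95, 0.311, -0.0], [0.311, -0.95, 0.0], [-0.0, -0.0, -1.0]]
force: [0.5, -0.1, -0.4]
opening: 0.366
grasp_force: 29.7
```

move_arm:
  increments:
    - [0,0,0,0,0,0,0]
    - [0,0,0,0,0,0,0]
    - [0,0,0,0,0,0,0]

```text
time_s: 30.98
position: [0.561, -0.1402, 0.0181]
tcp_rot: [[0.95, 0.311, -0.0], [0.311, -0.95, 0.0], [-0.0, -0.0, -1.0]]
force: [-0.0, 0.0, -0.7]
opening: 0.364
grasp_force: 29.7
```

```bash
python3 plan.py 575,-11.8,60,18.1
```

```text
t 30.98 meas [ 561.  -140.2   18.1   18.1] tilt [-2.e-04 -1.e-04 -1.e+00] open 31.7 F [-0.   0.  -0.7]
575,-11.8,60,18.1 -> [ 1.776e-01 -3.922e-01 -1.398e-01  2.000e-04] rows 4.0
```

move_arm:
  increments:
    - [0,0,-0.08,0,0,0,0]
    - [0,0,-0.18,0,0,0,0]
    - [0.02,-0.05,-0.26,0,0,0,0]
    - [0.05,-0.12,-0.28,0,0,0,0]
    - [0.1,-0.21,-0.28,0,0,0,0]
    - [0.14,-0.31,-0.27,0,0,0,0]
    - [0.177,-0.392,-0.22,0,0,0,0]
    - [0.177,-0.392,-0.16,0,0,0,0]
    - [0.177,-0.392,-0.12,0,0,0,0]
    - [0.177,-0.392,-0.12,0,0,0,0]

```text
time_s: 31.82
position: [0.573, -0.0113, 0.0517]
tcp_rot: [[0.95, 0.312, -0.005], [0.312, -0.95, 0.001], [-0.005, -0.002, -1.0]]
force: [-0.4, 0.1, -1.6]
opening: 0.368
grasp_force: 29.7
```

move_arm:
  increments:
    - [0,0,0.03,0,0,0,0]
    - [0,0,0.06,0,0,0,0]
    - [0,0,0.08,0,0,0,0]
    - [0,0,0.09,0,0,0,0]
    - [0,0,0.09,0,0,0,0]
    - [0,0,0.09,0,0,0,0]

```text
time_s: 32.32
position: [0.575, -0.0123, 0.0271]
tcp_rot: [[0.951, 0.311, -0.0], [0.311, -0.951, 0.0], [-0.0, -0.0, -1.0]]
force: [-0.1, -0.6, -1.1]
opening: 0.362
grasp_force: 29.7
```

```bash
python3 plan.py 574.8,-11.7,19.1,18.1
```

```text
t 32.32 meas [575.  -12.3  27.1  18.1] tilt [-0. -0. -1.] open 31.5 F [-0.1 -0.6 -1.1]
574.8,-11.7,19.1,18.1 -> [ 0.0002 -0.0021  0.0266 -0.    ] rows 1.0
```

move_arm:
  increments:
    - [0,-0.0015,0.01,0,0,0,0]
    - [0,-0.0015,0.018,0,0,0,0]
    - [0,-0.0015,0.024,0,0,0,0]
    - [0,-0.0015,0.027,0,0,0,0]
    - [0,-0.0015,0.028,0,0,0,0]
    - [0,-0.0015,0.028,0,0,0,0]

```text
time_s: 32.82
position: [0.5747, -0.0114, 0.019]
tcp_rot: [[0.95, 0.311, -0.0], [0.311, -0.95, -0.0], [-0.0, -0.0, -1.0]]
force: [-0.0, -0.6, 2.0]
opening: 0.364
grasp_force: 29.9
```

```bash
python3 plan.py 574.8,-11.7,19.1,18.1
```

```text
t 32.82 meas [574.7 -11.4  19.   18.1] tilt [-1.e-04 -0.e+00 -1.e+00] open 31.7 F [-0.  -0.6  2. ]
574.8,-11.7,19.1,18.1 -> [ 0.      0.0009 -0.0003  0.0002] rows 1.0
```

move_arm:
  increments:
    - [0,0,0,0,0,0,1]
    - [0,0,0,0,0,0,1]
    - [0,0,0,0,0,0,1]
    - [0,0,0,0,0,0,1]
    - [0,0,0,0,0,0,1]
    - [0,0,0,0,0,0,1]
    - [0,0,-0.1,0,0,0,1]
    - [0,0,-0.22,0,0,0,1]
    - [0,0,-0.34,0,0,0,1]
    - [0,0,-0.45,0,0,0,1]

```text
time_s: 33.65
position: [0.5746, -0.0115, 0.1553]
tcp_rot: [[0.95, 0.311, -0.0], [0.311, -0.95, 0.0], [-0.0, -0.0, -1.0]]
force: [0.1, 0.9, 0.5]
opening: 0.979
grasp_force: 0.0
```

move_arm:
  increments:
    - [-0.08,0.07,0,0,0,0,1]
    - [-0.17,0.15,0,0,0,0,1]
    - [-0.26,0.23,0,0,0,0,1]
    - [-0.35,0.31,0,0,0,0,1]
    - [-0.45,0.39,0,0,0,0,1]
    - [-0.55,0.48,0,0,0,0,1]
    - [-0.65,0.57,0,0,0,0,1]
    - [-0.75,0.65,0,0,0,0,1]
    - [-0.85,0.735,0,0,0,0,1]
    - [-0.85,0.735,0,0,0,0,1]

```text
time_s: 34.48
position: [0.3989, -0.307, 0.1541]
tcp_rot: [[0.952, 0.305, 0.001], [0.305, -0.952, -0.005], [-0.0, 0.005, -1.0]]
force: [0.5, -0.5, 0.2]
opening: 1.0
grasp_force: 0.0
```

move_arm:
  increments:
    - [-0.08,0.08,0,0,0,0,1]
    - [-0.16,0.18,0,0,0,0,1]
    - [-0.26,0.28,0,0,0,0,1]
    - [-0.36,0.38,0,0,0,0,1]
    - [-0.46,0.48,0,0,0,0,1]
    - [-0.46,0.5,0,0,0,0,1]
    - [-0.46,0.5,0,0,0,0,1]
    - [-0.46,0.5,0,0,0,0,1]

```text
time_s: 35.15
position: [0.3165, -0.4849, 0.1533]
tcp_rot: [[0.951, 0.31, -0.0], [0.31, -0.951, 0.002], [0.0, -0.002, -1.0]]
force: [-0.4, -0.1, -0.1]
opening: 1.001
grasp_force: 0.0
```

```bash
python3 plan.py
python3 - <<'E'
from seg import *; import pickle
c=viewer.capture("top"); im=c["image"]; pickle.dump(c,open("t9.pkl","wb"))
o=cv2.imread("pics/top0.png")
z=lambda i:cv2.resize(i[150:290,190:390],(600,420),interpolation=cv2.INTER_CUBIC)
A=cv2.resize(o[165:285,275:395],(390,390),interpolation=cv2.INTER_CUBIC);B=cv2.resize(im[165:285,275:395],(390,390),interpolation=cv2.INTER_CUBIC)
C=cv2.resize(im[190:300,180:360],(318,195)); 
out=cv2.vconcat([cv2.hconcat([A,B]),cv2.hconcat([C,np.zeros((195,780-318,3),np.uint8)])]); cv2.imwrite("pics/fin.png",out)
hsv=cv2.cvtColor(cv2.GaussianBlur(im,(3,3),0),cv2.COLOR_BGR2HSV)
print("blue",rect(c,hsv,(95,80,10),(125,255,200),.011,(290,190,370,250))); print("plate",rect(c,hsv,(0,120,60),(8,255,255),.003,(190,200,290,290)));print("green",rect(c,hsv,(45,60,20),(85,255,200),.01,(190,200,290,290)))
print("holder",rect(c,hsv,(20,110,110),(35,255,255),.004,(280,160,390,280)))
# shift of sink / loupe patches
for n,(x0,y0,x1,y1) in dict(sink=(300,180,344,216),loupe=(318,222,354,256)).items():
    a=cv2.cvtColor(o,cv2.COLOR_BGR2GRAY)[y0:y1,x0:x1].astype(np.float32); b=cv2.cvtColor(im,cv2.COLOR_BGR2GRAY)[y0:y1,x0:x1].astype(np.float32)
    print(n,cv2.phaseCorrelate(a,b,cv2.createHanningWindow((x1-x0,y1-y0),cv2.CV_32F)))
E
```

```text
t 35.15 meas [ 316.5 -484.9  153.3   18.1] tilt [ 4.e-04 -2.e-03 -1.e+00] open 87.1 F [-0.4 -0.1 -0.1]
blue [609.2   6.8  29.6   7.5 -72.2]
plate [573.5 150.8  89.3  89.3 -10. ]
green [572.7 157.8  27.9   6.3 -72.2]
holder [594.   30.  145.1  54.6  34. ]
sink ((0.524134241400585, 0.47716924010535067), 0.7944679931358055)
loupe ((-0.8684428362621901, 0.3564289911808487), 0.8615811691607957)
```

View pics/fin.png

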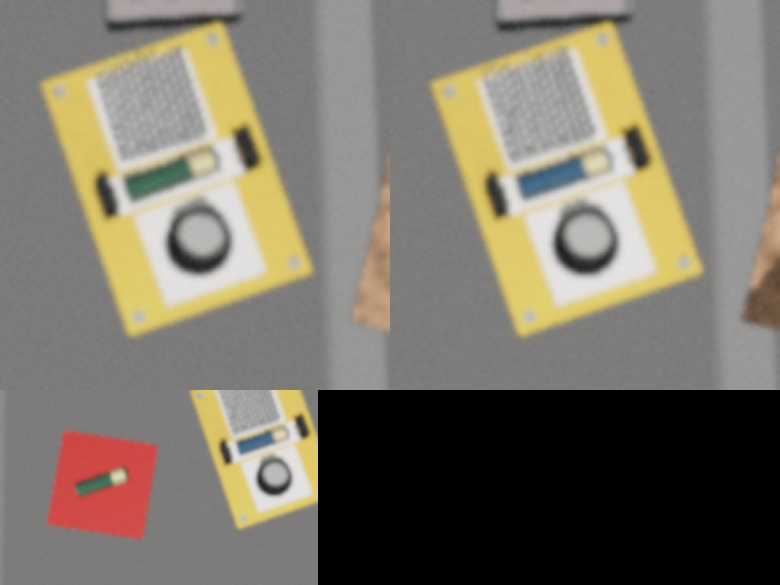

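The final top view (left before, right after) shows blue between the blocks, the sink square on its place and the loupe upright within about 1.5 mm of where it stood. Green is at the plate's centre and everything is released, so I'll hand in.

```bash
python3 -c "
from rig import workorder; print(workorder.hand_in())"
```

```text
the job is handed in; nothing more can be done
None
```

The job is done and handed in at about 35 s of the 125 s allowed: the green cell lies in the middle of the red plate, the blue cell is centred in the holder, and the heat sink and loupe are back within about 1.5 mm of where they stood, with everything released.

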